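Make up the mould-making and glazing trays

TASK

Make up the two class trays from the stock on the bench. Blue tray, for mould-making: stand the yellow-capped jar in the round socket, lay the wood-handled fettling knife lengthwise in the long trough and put the brass natch in the square well; the natch is in one of the three clear-lidded boxes, so open that box only and leave the other two shut. Green tray, for glazing: stand the red-capped jar in the round socket and lay the red-handled brush lengthwise in the long trough.

Things in the scene. Friction and masses are not known exactly. Their poses are not given: they have to be found in the camera images.
- soap_center (a point): Jar of mould soap, amber glass with a yellow cap; 46 mm in diameter, 62 mm tall, 75 to 150 g, standing; the point is its centre, half-way up, z along its axis. 
- glaze_center (a point): Jar of glaze, white with a red cap; 46 mm in diameter, 62 mm tall, 75 to 150 g, standing; the point is its centre, half-way up, z along its axis. (A like white jar with a black cap stands among the stock and is not wanted.)
- knife_center (a point): Fettling knife lying flat on the bench: wooden handle 16 mm wide and 14 mm high, brass ferrule, narrow steel blade, about 121 mm long along x (blade to +x), about 40 g. The point is on the handle near the balance, half-way up (7 mm above its underside); handle runs from x -47 to +29 mm of it, blade end at +74 mm.
- brush_center (a point): Flat glaze brush lying flat on the bench: red handle 14 mm wide and 14 mm high, aluminium ferrule 26 mm wide, pale bristles, about 124 mm long along x (bristles to +x), about 40 g. The point is on the handle near the balance, half-way up (7 mm above its underside); handle runs from x -54 to +26 mm of it, bristle end at +70 mm.
- natch_center (a point): Brass natch (mould locating stud): upright cylinder 20 mm in diameter with a domed top, 24 mm tall, 45 g, standing on the floor of one of the three lidded boxes, seen through the clear lid. The point is its centre, half-way up, 19 mm above the bench at the start.
- tray_blue: Blue kit tray, fixed, 160 x 160 mm, 20 mm high; origin at the centre of its underside, x away from the robot, y to its left, z up (small yaw). Floor 4 mm thick; 3 mm walls. Right half: trough 74 mm wide (y), 154 mm long (x), centre x 0, y -39 mm. Left half, far: block with round socket, 62 mm dia., 16 mm deep, centre x +38, y +39. Left half, near: square well 75 mm wide, centre x -39, y +39.
- tray_green: Green kit tray, fixed, in all but colour the same as the blue one: same size, origin, axes, trough, round socket and square well (the well stays empty).
- tab_natch (a point): Centre of the white pull tab (12 mm in x, 10 in y, 22 high) on the clear lid of the black box that holds the natch. Its axes are the lid's: shut, x points away from the robot, z up. Hinge line, along y, is 81 mm ahead in x and 14 mm below in z. The lid opens up and away from the robot, to 1.95 rad at most, and stays where left (under 2 N at the tab).
- tab_stilt (a point): The like tab on the box of white three-armed kiln stilts, which must stay shut. All three boxes: fixed, side by side at 94 mm pitch along y, in any order in a steel rack; 90 mm deep (x), 92 mm wide (y), 3 mm walls, inner floor 7 mm and rim 36 mm above the bench; box centre 36 mm ahead in x of its shut tab.
- tab_cone (a point): The like tab on the box of small terracotta pyrometric cones, which must stay shut. All three lids: clear, 90 mm square, 3 mm thick; the tab's foot is on the lid's top face, 11 mm below this point, and its top is 61 mm above the bench when shut.
There are look-alikes about, which are no part of the job. Of the things that look like the part that bears soap_center, take the one that is farthest to the robot's right at the start. There is more than one size of the part that bears knife_center; the job needs the larger.

How it is judged:
By the outcome, as a careful person would: the job done as asked, in the order asked, and still so for the second after the job is handed in, with the robot touching nothing.
It also fails if it takes over 141 s, if anything falls off the work surface, if the arm or the gripper's body presses on something with over 40 N, if the wrist force passes 120 N, or if a joint passes its speed limit or range.

ROBOT

A 7-joint arm with a two-finger parallel gripper is mounted at the origin on the work surface. World frame = base frame: x ahead of the robot, y to its left, z up, the work surface at z = 0. Lengths are in m, angles in rad, forces in N, time in s.
With the tool pointing down it reaches from about 0.425 to 0.875 m from the base axis. Payload 4.7 kg.
Tool frame: the origin (TCP) lies midway between the tips of the shut fingers; the grasp point (between the pads) lies 19 mm behind it; z points along the fingers, y is the line along which they close (so a half turn about z gives the same grasp; the last joint's range is limited). The gripper opens to 87 mm and grips with 3 to 60 N. Pads are 19 mm wide; open, the fingers measure 117 mm over their backs; the gripper's body (75 mm by 190 mm) begins 51 mm behind the grasp point.
Start: joints at [-1.258, 0.321, -0.07, 1.45, 0.023, 1.371, -0.057], TCP at [0.191, 0.621, 0.223] pointing down, gripper open.
Joint ranges: [-2.86, 2.86], [-0.3, 2.09], [-1.38, 1.24], [0.06, 2.45], [-1.56, 4.7], [0.09, 2.05], [-2.69, 2.69]. Speed limits (rad/s): [2.57, 2.57, 3.14, 3.14, 3.14, 3.14, 3.14].

INTERFACE

Orientations are given as a 3x3 rotation matrix whose columns are the frame's x, y, z axes.
In Python, from station import robot gives the robot as it stands. The module is installed in compiled form; this text tells all that it offers.
- The arm moves only by the shell command python3 -m crank 'ROWS' [FORCE]. ROWS is JSON, a list of rows, each a list of 3 entries, a list of its own where there are three numbers: the shift along the tool's x, y, z in cm, then the turn about the tool's z in degrees, then the opening, from 0 (shut) to 1 (fully open). In form: [[[tx, ty, tz], roll, jaw], ...]. A call has exactly 8 rows; each row is the pose to reach, as a shift and turn from the pose commanded when the call began, along the tool's axes at that moment; what a row does not reach only later rows make up. A row lasts 1/8 s, in which the tool goes at most 62.5 mm and 10.7 degrees, less where a joint would pass 70% of its speed; a pose out of reach is approached as far as the arm can. A call with a gripper value outside its range is refused whole. The fingers move at their own pace and stop on an object; FORCE is the grip in N (left out, the last holds). Time passes only in rows, so rows that repeat a pose let the fingers close, or fill a call up. It gives the time, the measured TCP pose, the force, the opening and the grip force at its end, in the units of the state.
- robot.read_state(): the state, without advancing time (a new reading comes with each control period).
- robot.camera(name): name is "scene" or "top"; returns a dict with "pixels" (400x640x3 uint8, red, green, blue), "intrinsics" (3x3 intrinsics, pixels), "R" (3x3) and "t" (3): a world point X has camera coordinates R X + t. Camera axes: x right, y down, z forward; pixel columns grow to the right and rows downward; lengths in m; the calibration is good to about 2 mm. A picture is of the moment at which its call begins. There is no depth.
- robot.close_job(): hands the job in; it is judged then, once.
The state is a dict: "t": time; "joint_pos": joint angles; "qd": joint speeds; "effort": joint torques, N m; "position": TCP position; "eef_rot": TCP orientation; "force": force on the tool from outside, world axes, zero at the start; "wrist_torque": the same for the moment, N m; "opening": finger opening in m; "gripper_force": force on a finger pad.
Only numpy, scipy, OpenCV 4.12 (cv2) and the standard library are available. Lean on these libraries where they do the work, as an engineer would, in place of code of your own. Each camera call takes 0.05 s, during which the arm holds its last target. There are 200 camera calls.

## Working session

There is one attempt and no reset: what is moved stays moved. The work goes in short steps, Python scripts to look and compute and a shell command to move; the robot and the scene stay as the last step left them, time stands still between calls to the robot, and variables do not carry over. Pictures are saved under pics/ and viewed, at most 18 in all, crops included, and the job is handed in when it is done.

```bash
mkdir -p pics; cat > h.py <<'E'
import numpy as np, cv2
from station import robot
def snap(n):
    c=robot.camera(n); return c
def save(c,f,crop=None,s=1):
    im=c["pixels"][:,:,::-1]
    if crop: x0,y0,x1,y1=crop; im=im[y0:y1,x0:x1]
    if s!=1: im=cv2.resize(im,None,fx=s,fy=s,interpolation=cv2.INTER_CUBIC)
    cv2.imwrite("pics/"+f,im)
def w(c,u,v,z):
    K,R,t=map(np.array,(c["intrinsics"],c["R"],c["t"]))
    d=R.T@np.linalg.solve(K,[u,v,1]); o=-R.T@t
    return o+d*(z-o[2])/d[2]
E
python3 - <<'E'
from h import *
import pickle
for n in("top","scene"):
    c=snap(n); save(c,n+"0.png"); pickle.dump(c,open(n+".pkl","wb")); print(n,-np.array(c["R"]).T@c["t"],c["intrinsics"])
s=robot.read_state(); print(s["position"],s["eef_rot"],s["t"])
E
```

```text
top [0.34415316 0.01020691 1.04251643] [[488.25009273   0.         321.99302427]
 [  0.         488.25009273 209.99375763]
 [  0.           0.           1.        ]]
scene [0.87237455 0.58610199 0.6460052 ] [[416.91847955   0.         320.4217499 ]
 [  0.         416.91847955 202.44118169]
 [  0.           0.           1.        ]]
[0.19125513 0.62071047 0.22155794] [[-9.55709265e-01  2.94312163e-01 -3.89059360e-04]
 [ 2.94312394e-01  9.55707786e-01 -1.68610964e-03]
 [-1.24415514e-04 -1.72593559e-03 -9.99998503e-01]] 0.1
```

View pics/top0.png

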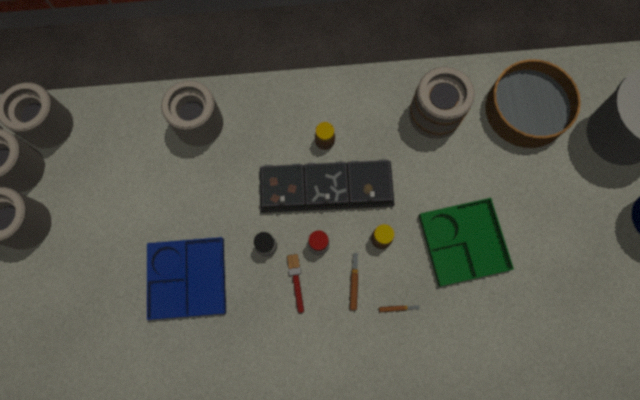

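View pics/scene0.png

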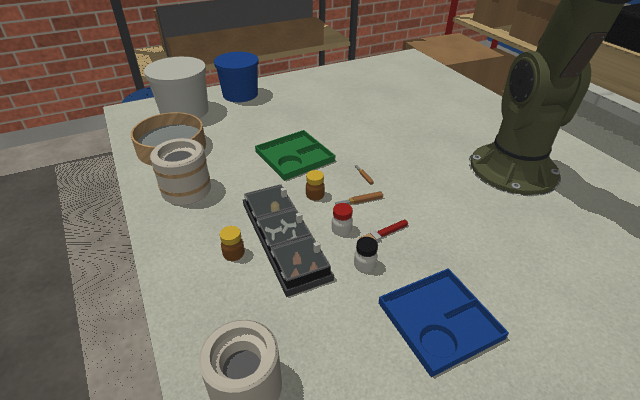

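Top view candidates: yellow caps at (325,130) and (384,236), and I choose (384,236) as the one farthest right. Knives at (354,285) and (398,308), and I choose the larger, (354,285). Red cap (318,241), with the black cap (264,243) as its decoy. Boxes from the left are cones, stilts and natch (about 370,188). I'll check these in crops.

```bash
python3 - <<'E'
from h import *
import pickle
t=pickle.load(open("top.pkl","rb")); s=pickle.load(open("scene.pkl","rb"))
save(t,"tc.png",(240,150,440,320),4*0.88); save(t,"tt.png",(140,190,240,330),4)
a=cv2.resize(t["pixels"][:,:,::-1][225:330,140:240],None,fx=4,fy=4,interpolation=2)
b=cv2.resize(t["pixels"][:,:,::-1][190:295,415:515],None,fx=4,fy=4,interpolation=2)
cv2.imwrite("pics/tt.png",np.hstack([a,b]))
save(s,"sc.png",(235,160,415,295),4.4)
print(t["R"])
E
```

```text
[[-0.08879217 -0.99604068 -0.00434998]
 [-0.96685082  0.08723809 -0.23997709]
 [ 0.23940643 -0.01710231 -0.97076881]]
```

View pics/tc.png

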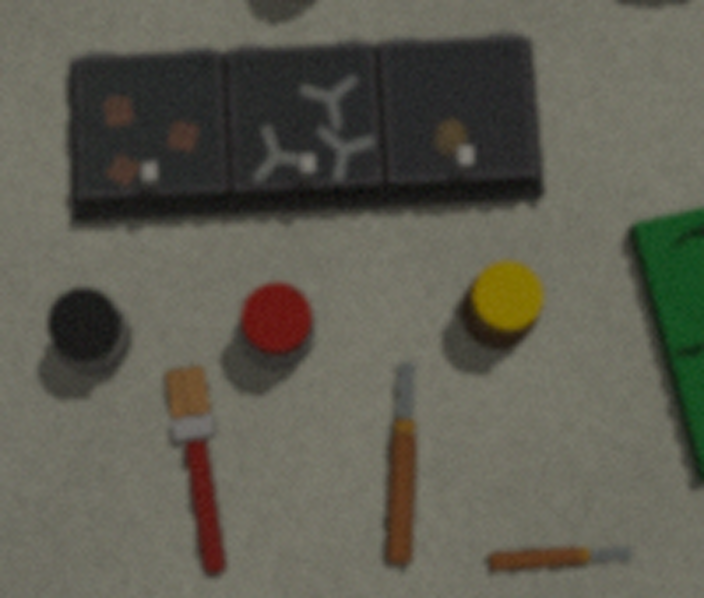

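View pics/tt.png

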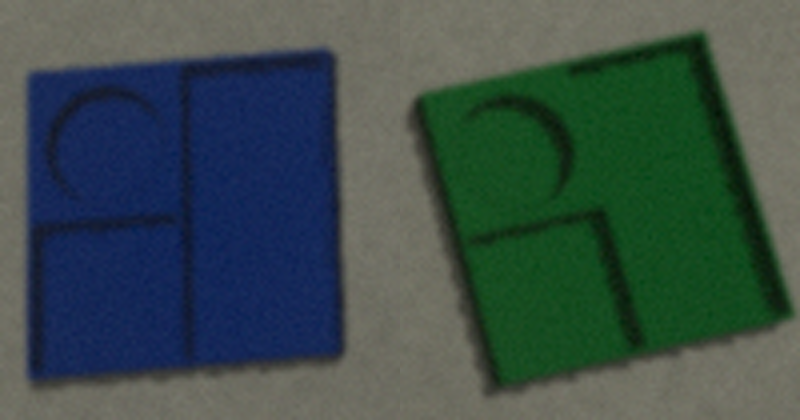

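View pics/sc.png

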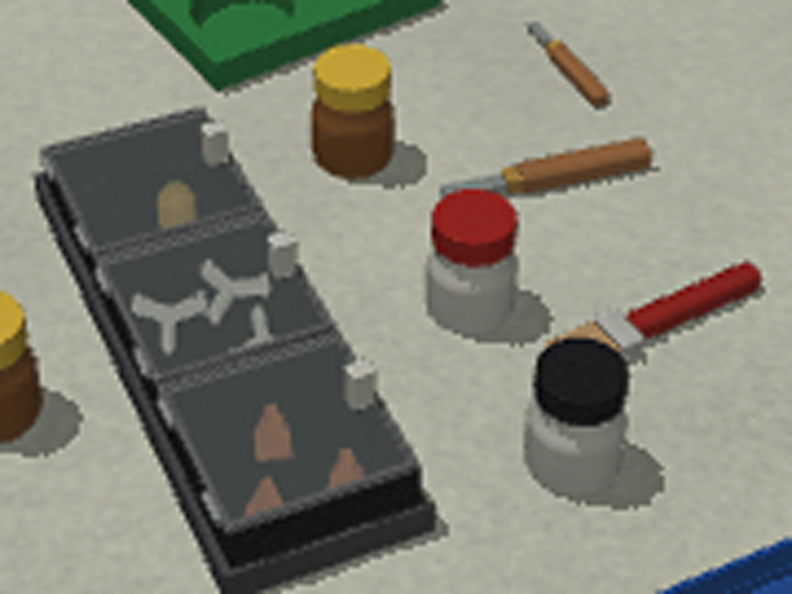

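The crops confirm it. The natch is in the right-hand box, nearest the green tray, with its tab at crop (466,155). The wanted soap jar's cap is at (506,298), the red cap at (277,319), the large knife at (399,563)–(405,365) and the brush at (213,570)–(185,368).

```bash
cat > meas.py <<'E'
from h import *
import pickle
t=pickle.load(open("top.pkl","rb")); s=pickle.load(open("scene.pkl","rb"))
T=lambda U,V,z:w(t,(U+.5)/3.52-.5+240,(V+.5)/3.52-.5+150,z)
S=lambda U,V,z:w(s,(U+.5)/4.4-.5+235,(V+.5)/4.4-.5+160,z)
np.set_printoptions(precision=4,suppress=True)
def both(n,a,b,z): print(n,T(*a,z),S(*b,z))
both("soap",(507,296),(352,68),.062); both("glaze",(277,318),(475,215),.062)
both("tabnatch",(466,154),(216,144),.052);both("tabstilt",(308,162),(283,255),.052);both("tabcone",(149,170),(361,385),.052)
both("natch",(452,133),(177,204),.021)
for n,a,b in(("knife",(399,563),(405,364)),("brush",(213,570),(185,368))):
    A=T(*a,.007);B=T(*b,.007);d=B-A;L=np.hypot(*d[:2]);print(n,A,B,"len",L,"yaw",np.degrees(np.arctan2(d[1],d[0])),"pt",A+d/L*(.047 if n=="knife" else .054))
both("knifeend",(399,563),(648,154),.007);both("brushend",(213,570),(755,277),.007)
for n,ox,oy,dx,P in(("blue",140,225,0,[(29,73),(329,50),(342,353),(30,380)]),("green",415,190,400,[(420,95),(704,34),(792,313),(494,388)])):
    C=np.array([w(t,(U-dx+.5)/4-.5+ox,(V+.5)/4-.5+oy,.02) for U,V in P])
    y=C[0]+C[3]-C[1]-C[2]; x=C[0]+C[1]-C[2]-C[3]
    yw=[np.arctan2(x[1],x[0]),np.arctan2(-y[0],y[1])]; c=C.mean(0)[:2]; a=np.mean(yw)
    R=np.array([[np.cos(a),-np.sin(a)],[np.sin(a),np.cos(a)]])
    print(n,c,np.degrees(yw),np.linalg.norm(x)/2,np.linalg.norm(y)/2)
    for m,q in(("trough",(0,-.039)),("socket",(.038,.039)),("well",(-.039,.039))): print("  ",m,c+R@q)
print(T(72,60,.039),T(530,40,.039))
E
python3 meas.py
```

```text
soap [ 0.5249 -0.1281  0.062 ] [ 0.5294 -0.1256  0.062 ]
glaze [0.5239 0.0059 0.062 ] [0.5275 0.008  0.062 ]
tabnatch [ 0.6148 -0.1154  0.052 ] [ 0.6153 -0.1087  0.052 ]
tabstilt [ 0.6184 -0.0208  0.052 ] [ 0.6189 -0.0162  0.052 ]
tabcone [0.622  0.0743 0.052 ] [0.6226 0.0773 0.052 ]
natch [ 0.6375 -0.1123  0.021 ] [ 0.6393 -0.1076  0.021 ]
knife [ 0.3813 -0.0533  0.007 ] [ 0.4988 -0.0692  0.007 ] len 0.1186277270134797 yaw -7.726285117135608 pt [ 0.4278 -0.0596  0.007 ]
brush [0.387  0.0565 0.007 ] [0.5083 0.064  0.007 ] len 0.12156239505938243 yaw 3.562349406860657 pt [0.4409 0.0598 0.007 ]
knifeend [ 0.3813 -0.0533  0.007 ] [ 0.3841 -0.0501  0.007 ]
brushend [0.387  0.0565 0.007 ] [0.3889 0.0582 0.007 ]
blue [0.4775 0.2895] [ 0.0748 -0.4586] 0.15923418038031106 0.15956735584218965
   trough [0.4774 0.2505]
   socket [0.5156 0.3283]
   well [0.4386 0.3286]
green [ 0.5019 -0.3044] [6.7129 7.9641] 0.15711704814576802 0.16080182666098572
   trough [ 0.5069 -0.3431]
   socket [ 0.5346 -0.2609]
   well [ 0.4582 -0.2707]
[0.6999 0.1175 0.039 ] [ 0.6874 -0.1646  0.039 ]
```

Fused positions: soap (.527,-.127), glaze (.526,.007), knife (.429,-.058) at yaw -7.7°, brush (.442,.061) at +3.5°, natch tab (.615,-.112), natch (.6385,-.110). I'll square the tool to the world axes first.

```bash
python3 -m crank '[[[-29.9,-19.2,0],-17.1,0.75],[[-29.9,-19.2,0],-17.1,0.75],[[-29.9,-19.2,0],-17.1,0.75],[[-29.9,-19.2,0],-17.1,0.75],[[-29.9,-19.2,0],-17.1,0.75],[[-29.9,-19.2,0],-17.1,0.75],[[-29.9,-19.2,0],-17.1,0.75],[[-29.9,-19.2,0],-17.1,0.75]]' 20; python3 -m crank '[[[-10.7,-47.7,0],0,0.75],[[-10.7,-47.7,6],0,0.75],[[-10.7,-47.7,8],0,0.75],[[-10.7,-47.7,8],0,0.75],[[-10.7,-47.7,8],0,0.75],[[-10.7,-47.7,8],0,0.75],[[-10.7,-47.7,8],0,0.75],[[-10.7,-47.7,8],0,0.75]]'; cat > st.py <<'E'
from h import *
np.set_printoptions(precision=4,suppress=True)
s=robot.read_state();R=np.array(s["eef_rot"])
print("t %.2f"%s["t"],np.array(s["position"]),"toolx yaw %.2f"%np.degrees(np.arctan2(R[1,0],R[0,0])),"z",R[:,2],"open",s["opening"],"gf",s["gripper_force"],"F",np.array(s["force"]),"j",np.array(s["joint_pos"]))
E
python3 st.py
```

```text
t: 1.1
position: [0.4199, 0.3502, 0.2223]
eef_rot: [[-1.0, -0.0, -0.001], [-0.0, 1.0, 0.0], [0.001, 0.0, -1.0]]
force: [0.5, -0.6, 0.2]
opening: 0.0656
gripper_force: 0.0
t: 2.1
position: [0.5283, -0.127, 0.1422]
eef_rot: [[-1.0, -0.003, 0.001], [-0.003, 1.0, 0.001], [-0.001, 0.001, -1.0]]
force: [1.2, -0.3, -0.2]
opening: 0.0653
gripper_force: 0.0
t 2.10 [ 0.5283 -0.127   0.1422] toolx yaw -179.81 z [ 0.0007  0.0007 -1.    ] open 0.065272140551386 gf 0.0 F [ 1.2312 -0.2535 -0.186 ] j [-0.3295  0.1604  0.5689  1.8401 -0.0946  1.1672  1.8448]
```

```bash
python3 -m crank '[[[0,0,5],0,0.75],[[0,0,9],0,0.75],[[0,0,11.4],0,0.75],[[0,0,11.4],0,0.75],[[0,0,11.4],0,0.45],[[0,0,11.4],0,0.45],[[0,0,11.4],0,0.45],[[0,0,11.4],0,0.45]]' 20;  python3 -m crank '[[[0,0,0],0,0.3],[[0,0,0],0,0.3],[[0,0,0],0,0.3],[[0,0,-2],0,0.3],[[0,0,-5],0,0.3],[[0,0,-9],0,0.3],[[0,0,-9],0,0.3],[[0,0,-9],0,0.3]]'
```

```text
t: 3.1
position: [0.5285, -0.1276, 0.0297]
eef_rot: [[-1.0, 0.0, 0.002], [0.0, 1.0, -0.0], [-0.002, -0.0, -1.0]]
force: [-0.3, -0.4, 5.0]
opening: 0.0435
gripper_force: 20.1
t: 4.1
position: [0.5266, -0.1269, 0.1177]
eef_rot: [[-1.0, 0.0, -0.001], [0.0, 1.0, 0.001], [0.001, 0.001, -1.0]]
force: [-0.4, 1.1, -2.0]
opening: 0.0436
gripper_force: 19.7
```

```bash
python3 -m crank '[[[0.2,6,0],0,0.3],[[0.4,12,0],0,0.3],[[0.5,18,0],0,0.3],[[0.6,24,0],0,0.3],[[0.8,30,0],0,0.3],[[0.9,36,0],0,0.3],[[1,42,0],0,0.3],[[1,45.7,0],0,0.3]]';  python3 -m crank '[[[0,0,0],0,0.3],[[0,0,0],0,0.3],[[0,0,3],0,0.3],[[0,0,6],0,0.3],[[0,0,6],0,0.3],[[0,0,6],0,0.3],[[0,0,6],0,0.3],[[0,0,6],0,0.3]]'; python3 - <<'E'
from h import *
c=snap("top"); save(c,"t2.png",(130,160,310,330),3.5)
E
```

```text
t: 5.1
position: [0.5151, 0.3331, 0.1161]
eef_rot: [[-1.0, -0.004, -0.004], [-0.004, 1.0, -0.001], [0.004, -0.001, -1.0]]
force: [-0.1, -0.3, -0.2]
opening: 0.0434
gripper_force: 19.7
t: 6.1
position: [0.5183, 0.33, 0.0598]
eef_rot: [[-1.0, 0.0, 0.002], [0.0, 1.0, 0.001], [-0.002, 0.001, -1.0]]
force: [0.1, 0.2, -1.4]
opening: 0.0433
gripper_force: 19.7
```

View pics/t2.png

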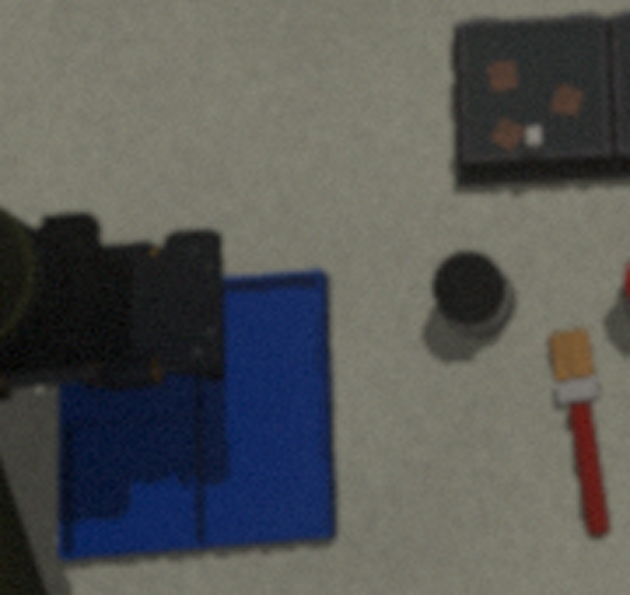

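The gripper hides the socket (tray corners are at about (60,560) and (330,270) in the crop), so I'll go by the numbers and check the force.

```bash
python3 -m crank '[[[0,0,1],0,0.3],[[0,0,2],0,0.3],[[0,0,2.5],0,0.3],[[0,0,2.6],0,0.3],[[0,0,2.6],0,0.3],[[0,0,2.6],0,0.3],[[0,0,2.6],0,0.3],[[0,0,2.6],0,0.3]]'
```

```text
t: 7.15
position: [0.5168, 0.3292, 0.0336]
eef_rot: [[-1.0, 0.0, -0.002], [0.0, 1.0, -0.001], [0.002, -0.001, -1.0]]
force: [-4.9, -2.5, 10.3]
opening: 0.0437
gripper_force: 20.5
```

```bash
python3 -m crank '[[[0,0,0],0,0.7],[[0,0,0],0,0.7],[[0,0,0],0,0.7],[[0,0,-2],0,0.7],[[0,0,-6],0,0.5],[[0,0,-10],0,0.5],[[4,-8,-10],0,0.5],[[8.8,-13,-10],0,0.5]]';  python3 -m crank '[[[0,-5,0],5,0.5],[[0,-11,0],7.7,0.5],[[0,-17,0],7.7,0.5],[[0,-23,0],7.7,0.5],[[0,-25.8,3],7.7,0.5],[[0,-25.8,5],7.7,0.5],[[0,-25.8,5],7.7,0.5],[[0,-25.8,5],7.7,0.5]]'; python3 st.py; python3 - <<'E'
from h import *
c=snap("top"); im=cv2.resize(c["pixels"][:,:,::-1][225:330,140:240],None,fx=4,fy=4,interpolation=2)
d=snap("scene"); b=cv2.resize(d["pixels"][:,:,::-1][155:260,300:400],None,fx=4,fy=4,interpolation=2)
cv2.imwrite("pics/t3.png",np.hstack([im,b]))
E
```

```text
t: 8.15
position: [0.4513, 0.2238, 0.1346]
eef_rot: [[-1.0, 0.001, 0.003], [0.001, 1.0, 0.001], [-0.003, 0.001, -1.0]]
force: [1.0, -0.0, 0.2]
opening: 0.0439
gripper_force: 0.0
t: 9.15
position: [0.4511, -0.0323, 0.0839]
eef_rot: [[-0.991, 0.134, 0.002], [0.134, 0.991, 0.001], [-0.002, 0.001, -1.0]]
force: [0.6, -0.1, 0.1]
opening: 0.0436
gripper_force: 0.0
t 9.15 [ 0.4511 -0.0323  0.0839] toolx yaw 172.33 z [ 0.0019  0.0005 -1.    ] open 0.04361705331541306 gf 0.0 F [ 0.5819 -0.1442  0.1251] j [-0.5516  0.0077  0.5723  2.1065 -0.0055  1.0267  1.4604]
```

View pics/t3.png

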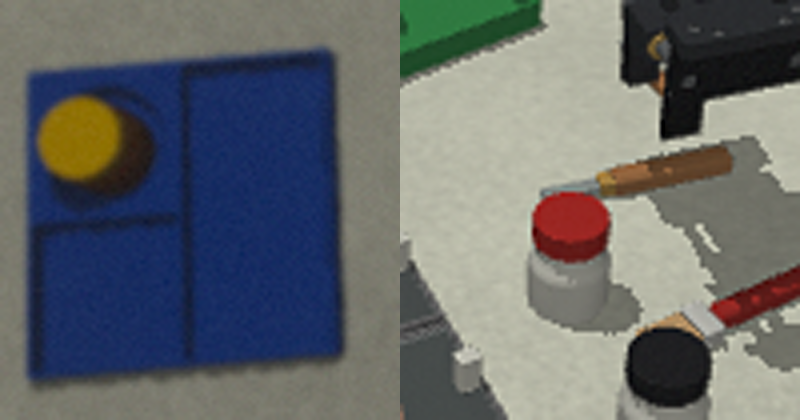

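The jar stands in the blue socket (cap at crop (80,138)). The knife is next.

```bash
python3 -m crank '[[[1.84,-2.84,0],0,0.5],[[1.84,-2.84,3],0,0.5],[[1.84,-2.84,6],0,0.5],[[1.84,-2.84,7.6],0,0.5],[[1.84,-2.84,7.9],0,0.5],[[1.84,-2.84,7.9],0,0.5],[[1.84,-2.84,7.9],0,0.1],[[1.84,-2.84,7.9],0,0.1]]' 20;  python3 -m crank '[[[0,0,0],0,0.1],[[0,0,0],0,0.1],[[0,0,0],0,0.1],[[0,0,-1],0,0.1],[[0,0,-3],0,0.1],[[0,0,-5],0,0.1],[[0,0,-6],0,0.1],[[0,0,-6],0,0.1]]'; python3 st.py
```

```text
t: 10.25
position: [0.4288, -0.0583, 0.0042]
eef_rot: [[-0.991, 0.134, 0.001], [0.134, 0.991, 0.001], [-0.001, 0.001, -1.0]]
force: [-0.5, -0.1, -0.5]
opening: 0.0308
gripper_force: 0.0
t: 11.25
position: [0.4287, -0.0583, 0.0642]
eef_rot: [[-0.991, 0.134, 0.002], [0.134, 0.991, 0.001], [-0.002, 0.001, -1.0]]
force: [0.6, 0.2, -1.4]
opening: 0.0155
gripper_force: 20.0
t 11.25 [ 0.4287 -0.0583  0.0642] toolx yaw 172.29 z [ 0.0017  0.0006 -1.    ] open 0.015521114727896771 gf 19.998162388801575 F [ 0.5642  0.1846 -1.447 ] j [-0.531  -0.0123  0.609   2.1682  0.0076  0.9819  1.5099]
```

```bash
python3 -m crank '[[[0,0,-5],0,0.1],[[0.1,5,-5],-2,0.1],[[0.2,11,-5],-5,0.1],[[0.3,17,-5],-7.7,0.1],[[0.4,23,-5],-7.7,0.1],[[0.5,29,-5],-7.7,0.1],[[0.5,31.2,-5],-7.7,0.1],[[0.5,31.2,-5],-7.7,0.1]]'; python3 -m crank '[[[0,0,0],0,0.1],[[0,0,3],0,0.1],[[0,0,6],0,0.1],[[0,0,8],0,0.1],[[0,0,9],0,0.1],[[0,0,9],0,0.1],[[0,0,9],0,0.1],[[0,0,9],0,0.1]]';python3 st.py;python3 - <<'E'
from h import *
d=snap("scene"); save(d,"s4.png",(360,180,540,320),4)
E
```

```text
t: 12.25
position: [0.4644, 0.252, 0.1124]
eef_rot: [[-1.0, -0.002, -0.001], [-0.002, 1.0, -0.002], [0.001, -0.002, -1.0]]
force: [-0.3, -0.6, 0.2]
opening: 0.0155
gripper_force: 20.0
t: 13.25
position: [0.4657, 0.2517, 0.0245]
eef_rot: [[-1.0, 0.001, 0.001], [0.001, 1.0, 0.001], [-0.001, 0.001, -1.0]]
force: [0.4, 0.3, -0.3]
opening: 0.0161
gripper_force: 20.0
t 13.25 [0.4657 0.2517 0.0245] toolx yaw 179.97 z [ 0.0014  0.0011 -1.    ] open 0.016110606542185792 gf 19.998042583465576 F [ 0.3612  0.3366 -0.3498] j [-0.8162  0.2603  0.3024  1.9707 -0.0966  0.9224  1.1052]
```

View pics/s4.png

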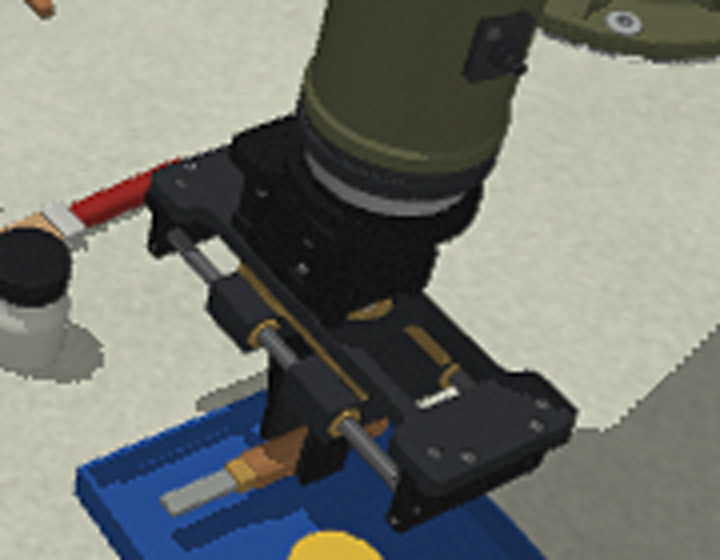

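The knife lies straight over the trough, so I'll lower it, release, and go above the natch box's tab.

```bash
python3 -m crank '[[[0,0,1],0,0.1],[[0,0,1.6],0,0.1],[[0,0,1.6],0,0.1],[[0,0,1.6],0,0.3],[[0,0,1.6],0,0.3],[[0,0,1.6],0,0.3],[[0,0,-3],0,0.3],[[0,0,-9],0,0.3]]'; python3 -m crank '[[[-2,-6,-3],0,0.4],[[-5,-12,-3],0,0.4],[[-8,-18,-3],2.2,0.4],[[-10,-23,-3],2.2,0.4],[[-12,-28,-3],2.2,0.4],[[-14,-33,-3],2.2,0.4],[[-14.9,-36.4,-2],2.2,0.4],[[-14.9,-36.4,0],2.2,0.4]]';python3 -m crank '[[[0,0,0],0,0.4],[[0,0,0],0,0.4],[[0,0,0],0,0.4],[[0,0,0],0,0.4],[[0,0,0],0,0.4],[[0,0,0],0,0.4],[[0,0,0],0,0.4],[[0,0,0],0,0.4]]'; python3 st.py;python3 - <<'E'
from h import *
d=snap("scene"); save(d,"s5.png",(230,130,370,235),4)
E
```

```text
t: 14.3
position: [0.4638, 0.2507, 0.1133]
eef_rot: [[-1.0, 0.0, -0.003], [0.0, 1.0, -0.002], [0.003, -0.002, -1.0]]
force: [0.1, 0.7, -0.1]
opening: 0.0261
gripper_force: 0.0
t: 15.3
position: [0.6145, -0.1174, 0.1139]
eef_rot: [[-0.999, 0.045, 0.002], [0.045, 0.999, -0.003], [-0.002, -0.003, -1.0]]
force: [-0.1, -0.1, -0.5]
opening: 0.035
gripper_force: 0.0
t: 16.3
position: [0.614, -0.1127, 0.1135]
eef_rot: [[-0.999, 0.039, 0.0], [0.039, 0.999, -0.0], [-0.0, -0.0, -1.0]]
force: [-0.8, 0.2, -0.7]
opening: 0.0346
gripper_force: 0.0
t 16.30 [ 0.614  -0.1127  0.1135] toolx yaw 177.78 z [ 0. -0. -1.] open 0.0346393160399224 gf 0.0 F [-0.7567  0.2459 -0.6794] j [-0.324   0.3758  0.5747  1.67   -0.2193  1.1607  1.8388]
```

View pics/s5.png

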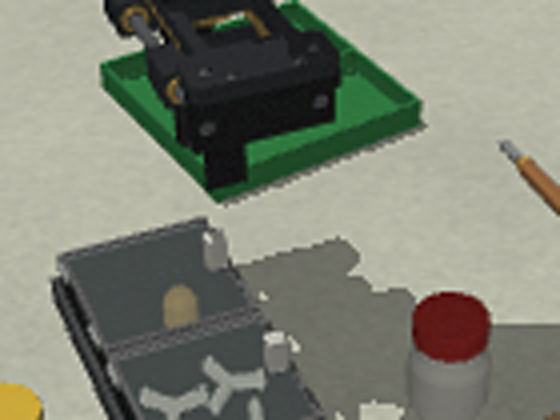

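The fingers hang above the tab (crop (213,250)). I'll descend and grip lightly.

```bash
python3 -m crank '[[[-0.1,0,3],0,0.4],[[-0.1,0,5.5],0,0.4],[[-0.1,0,6.8],0,0.4],[[-0.1,0,6.8],0,0.4],[[-0.1,0,6.8],0,0.05],[[-0.1,0,6.8],0,0.05],[[-0.1,0,6.8],0,0.05],[[-0.1,0,6.8],0,0.05]]' 8; python3 st.py
```

```text
t: 17.35
position: [0.6154, -0.114, 0.0463]
eef_rot: [[-0.999, 0.04, 0.001], [0.04, 0.999, -0.001], [-0.002, -0.001, -1.0]]
force: [0.3, -2.8, 1.9]
opening: 0.0097
gripper_force: 8.0
t 17.35 [ 0.6154 -0.114   0.0463] toolx yaw 177.74 z [ 0.0015 -0.0014 -1.    ] open 0.00966821581429387 gf 8.000370785593987 F [ 0.3377 -2.8263  1.8674] j [-0.3007  0.4506  0.5511  1.7227 -0.2661  1.0419  1.8722]
```

```bash
python3 -m crank '[[[-0.18,0,-0.7],0,0.05],[[-0.43,0,-1.38],0,0.05],[[-0.73,0,-2.04],0,0.05],[[-1.09,0,-2.66],0,0.05],[[-1.5,0,-3.26],0,0.05],[[-1.96,0,-3.82],0,0.05],[[-2.47,0,-4.33],0,0.05],[[-3.02,0,-4.8],0,0.05]]'; python3 st.py;python3 - <<'E'
from h import *
d=snap("scene"); save(d,"s6.png",(200,100,360,240),4)
E
```

```text
t: 18.35
position: [0.6442, -0.115, 0.0938]
eef_rot: [[-0.999, 0.04, -0.002], [0.04, 0.999, -0.001], [0.002, -0.001, -1.0]]
force: [-1.1, -4.9, -0.5]
opening: 0.0101
gripper_force: 8.0
t 18.35 [ 0.6442 -0.115   0.0938] toolx yaw 177.73 z [-0.0024 -0.0009 -1.    ] open 0.010077629462760297 gf 7.999534383416176 F [-1.1026 -4.9116 -0.5477] j [-0.2945  0.4597  0.5593  1.6053 -0.2589  1.1539  1.8553]
```

View pics/s6.png

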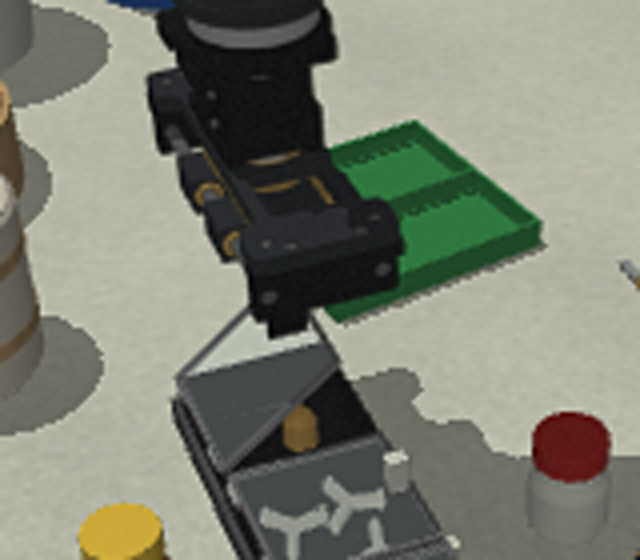

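```bash
python3 -m crank '[[[-0.84,0,-0.57],0,0.05],[[-1.74,0,-1.03],0,0.05],[[-2.68,0,-1.38],0,0.05],[[-3.67,0,-1.62],0,0.05],[[-4.67,0,-1.72],0,0.05],[[-5.68,0,-1.71],0,0.05],[[-6.69,0,-1.58],0,0.05],[[-7.5,0,-1.37],0,0.05]]'; python3 -m crank '[[[0,0,0],0,0.05],[[0,0,0],0,0.05],[[0,0,0],0,0.3],[[0,0,0],0,0.3],[[0,0,0],0,0.3],[[0,0,-3],0,0.3],[[0,0,-8],0,0.3],[[4,0,-8],0,0.3]]'; python3 st.py;python3 - <<'E'
from h import *
d=snap("scene"); save(d,"s7.png",(200,100,360,240),4)
E
```

```text
t: 19.4
position: [0.7206, -0.1181, 0.1084]
eef_rot: [[-0.999, 0.039, 0.001], [0.039, 0.999, -0.001], [-0.001, -0.001, -1.0]]
force: [-0.8, -5.5, 2.4]
opening: 0.0099
gripper_force: 8.0
t: 20.4
position: [0.6842, -0.1147, 0.192]
eef_rot: [[-0.999, 0.036, 0.01], [0.036, 0.999, -0.001], [-0.01, -0.001, -1.0]]
force: [-0.7, -0.8, 0.2]
opening: 0.0261
gripper_force: 0.0
t 20.40 [ 0.6842 -0.1147  0.192 ] toolx yaw 177.91 z [ 0.0095 -0.0013 -1.    ] open 0.026080485878765724 gf 0.0 F [-0.7188 -0.8326  0.2189] j [-0.2817  0.4608  0.5731  1.3991 -0.2511  1.3445  1.8319]
```

View pics/s7.png

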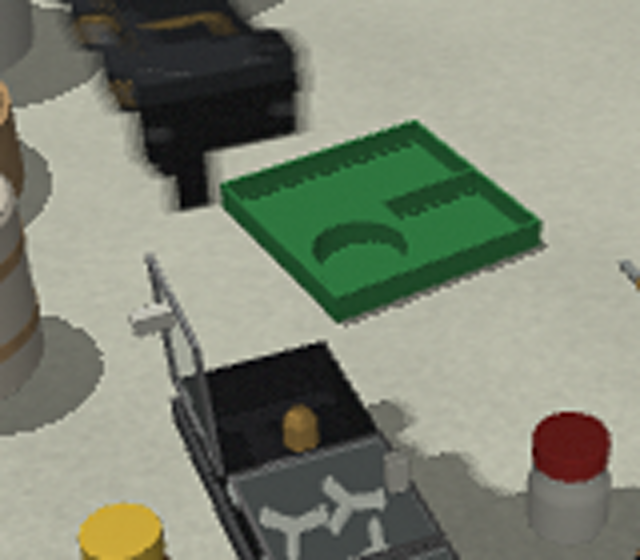

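The lid stands open just past vertical, with the natch clear at crop (301,428) and the other lids shut. I'll move above the natch.

```bash
python3 -m crank '[[[4.2,0.3,0],0,0.5],[[4.2,0.3,0],0,0.5],[[4.2,0.3,2],0,0.5],[[4.2,0.3,4],0,0.5],[[4.2,0.3,6],0,0.5],[[4.2,0.3,6],0,0.5],[[4.2,0.3,6],0,0.5],[[4.2,0.3,6],0,0.5]]'; python3 st.py
```

```text
t: 21.45
position: [0.639, -0.1108, 0.1282]
eef_rot: [[-0.999, 0.039, 0.002], [0.039, 0.999, -0.0], [-0.002, -0.0, -1.0]]
force: [-0.4, 0.2, 0.6]
opening: 0.0432
gripper_force: 0.0
t 21.45 [ 0.639  -0.1108  0.1282] toolx yaw 177.77 z [ 0.0017 -0.0002 -1.    ] open 0.043198620666357525 gf 0.0 F [-0.3763  0.2156  0.6209] j [-0.3139  0.4132  0.5719  1.5924 -0.2352  1.2037  1.8362]
```

```bash
python3 -m crank '[[[0,0,4],0,0.5],[[0,0,8],0,0.5],[[0,0,10.5],0,0.5],[[0,0,11.8],0,0.5],[[0,0,11.8],0,0.5],[[0,0,11.8],0,0.1],[[0,0,11.8],0,0.1],[[0,0,11.8],0,0.1]]' 15; python3 st.py;python3 -m crank '[[[0,0,0],0,0.1],[[0,0,0],0,0.1],[[0,0,-2],0,0.1],[[0,0,-6],0,0.1],[[0,0,-10],0,0.1],[[0,0,-10],0,0.1],[[0,0,-10],0,0.1],[[0,0,-10],0,0.1]]'; python3 st.py
```

```text
t: 22.45
position: [0.6386, -0.1106, 0.0099]
eef_rot: [[-0.999, 0.039, 0.001], [0.039, 0.999, 0.0], [-0.001, 0.0, -1.0]]
force: [-0.9, -0.1, -0.1]
opening: 0.0215
gripper_force: 0.3
t 22.45 [ 0.6386 -0.1106  0.0099] toolx yaw 177.78 z [ 0.001   0.0001 -1.    ] open 0.021513410000691742 gf 0.25097601373317957 F [-0.8797 -0.0962 -0.1008] j [-0.2777  0.5374  0.5268  1.6843 -0.3105  1.0031  1.8884]
t: 23.45
position: [0.6373, -0.1103, 0.1081]
eef_rot: [[-0.999, 0.039, -0.002], [0.039, 0.999, 0.0], [0.002, 0.0, -1.0]]
force: [-0.2, -0.0, -0.8]
opening: 0.019
gripper_force: 15.0
t 23.45 [ 0.6373 -0.1103  0.1081] toolx yaw 177.79 z [-0.0023  0.0003 -1.    ] open 0.019005258565634515 gf 14.997829742351314 F [-0.1659 -0.0077 -0.8458] j [-0.3113  0.431   0.5678  1.6129 -0.2461  1.1723  1.8438]
```

```bash
python3 -m crank '[[[3,5.4,-1],0,0.1],[[6,11,-1],0,0.1],[[9,17,-1],-2.2,0.1],[[11.5,23,-1],-2.2,0.1],[[14.2,28.5,-1],-2.2,0.1],[[17,34,-1],-2.2,0.1],[[19.5,39,-1],-2.2,0.1],[[21.5,43.2,-1],-2.2,0.1]]'; python3 -m crank '[[[0,0,0],0,0.1],[[0,0,2],0,0.1],[[0,0,5],0,0.1],[[0,0,8],0,0.1],[[0,0,9],0,0.1],[[0,0,9],0,0.1],[[0,0,9],0,0.1],[[0,0,9],0,0.1]]'; python3 st.py
```

```text
t: 24.45
position: [0.4377, 0.3318, 0.1183]
eef_rot: [[-1.0, -0.002, -0.002], [-0.002, 1.0, -0.001], [0.002, -0.001, -1.0]]
force: [0.8, -1.0, -0.3]
opening: 0.019
gripper_force: 15.0
t: 25.45
position: [0.4409, 0.33, 0.0305]
eef_rot: [[-1.0, 0.0, 0.002], [0.0, 1.0, 0.001], [-0.002, 0.001, -1.0]]
force: [0.3, -0.1, -1.1]
opening: 0.019
gripper_force: 15.0
t 25.45 [0.4409 0.33   0.0305] toolx yaw 179.98 z [ 0.0015  0.0015 -1.    ] open 0.019048547233920396 gf 14.997761820995947 F [ 0.3169 -0.1445 -1.0587] j [-0.9596  0.2928  0.3062  1.9161 -0.1077  0.9462  0.9678]
```

```bash
python3 -m crank '[[[0,0,1.5],0,0.1],[[0,0,2.25],0,0.1],[[0,0,2.25],0,0.1],[[0,0,2.25],0,0.35],[[0,0,2.25],0,0.35],[[0,0,2.25],0,0.35],[[0,0,-3],0,0.35],[[0,0,-9],0,0.35]]'; python3 -m crank '[[[-2,-6,-1],0,0.7],[[-4,-12,-1],0,0.7],[[-6,-18,-1],0,0.7],[[-7.5,-24,-1],0,0.7],[[-8.5,-29,-1],0,0.7],[[-8.5,-32.3,-1],0,0.7],[[-8.5,-32.3,0],0,0.7],[[-8.5,-32.3,0],0,0.7]]'; python3 -m crank '[[[0,0,0],0,0.7],[[0,0,0],0,0.7],[[0,0,0],0,0.7],[[0,0,0],0,0.7],[[0,0,0],0,0.7],[[0,0,0],0,0.7],[[0,0,0],0,0.7],[[0,0,0],0,0.7]]'; python3 st.py;python3 - <<'E'
from h import *
c=snap("top"); im=cv2.resize(c["pixels"][:,:,::-1][225:330,140:240],None,fx=4,fy=4,interpolation=2)
d=snap("scene"); b=cv2.resize(d["pixels"][:,:,::-1][165:270,300:400],None,fx=4,fy=4,interpolation=2)
cv2.imwrite("pics/t8.png",np.hstack([im,b]))
E
```

```text
t: 26.45
position: [0.4393, 0.3287, 0.1195]
eef_rot: [[-1.0, 0.0, -0.002], [0.0, 1.0, -0.002], [0.002, -0.002, -1.0]]
force: [0.7, 2.1, -0.0]
opening: 0.0305
gripper_force: 0.0
t: 27.45
position: [0.5242, 0.0073, 0.1184]
eef_rot: [[-1.0, -0.0, -0.002], [-0.0, 1.0, 0.0], [0.002, 0.0, -1.0]]
force: [-0.6, 0.2, 0.1]
opening: 0.0609
gripper_force: 0.0
t: 28.45
position: [0.5251, 0.0064, 0.1193]
eef_rot: [[-1.0, 0.0, 0.0], [0.0, 1.0, 0.0], [-0.0, 0.0, -1.0]]
force: [-0.3, 0.6, 0.3]
opening: 0.061
gripper_force: 0.0
t 28.45 [0.5251 0.0064 0.1193] toolx yaw 179.98 z [ 0.0001  0.     -1.    ] open 0.060978642980546054 gf 0.0 F [-0.2989  0.6197  0.3433] j [-0.5964  0.143   0.5785  1.9071 -0.0869  1.1159  1.5862]
```

View pics/t8.png

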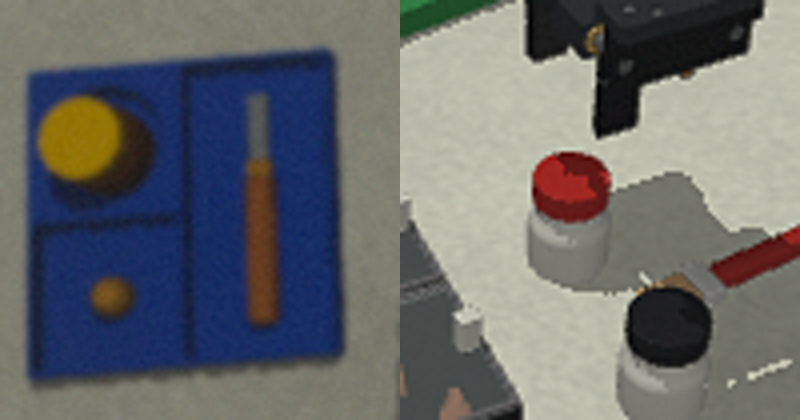

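The blue tray is complete: jar at (80,138), knife straight in the trough, natch in the well at (112,297). The red-capped jar is next.

```bash
python3 -m crank '[[[-0.1,0.05,4],0,0.7],[[-0.1,0.05,7],0,0.7],[[-0.1,0.05,9.1],0,0.7],[[-0.1,0.05,9.1],0,0.7],[[-0.1,0.05,9.1],0,0.3],[[-0.1,0.05,9.1],0,0.3],[[-0.1,0.05,9.1],0,0.3],[[-0.1,0.05,9.1],0,0.3]]' 20;  python3 -m crank '[[[0,0,0],0,0.3],[[0,0,0],0,0.3],[[0,0,-2],0,0.3],[[0,0,-5],0,0.3],[[0,0,-9],0,0.3],[[0,0,-9],0,0.3],[[0,0,-9],0,0.3],[[0,0,-9],0,0.3]]'; python3 st.py
```

```text
t: 29.55
position: [0.527, 0.0069, 0.0293]
eef_rot: [[-1.0, 0.0, 0.002], [0.0, 1.0, 0.001], [-0.002, 0.001, -1.0]]
force: [-0.7, -0.3, 5.1]
opening: 0.0439
gripper_force: 20.2
t: 30.55
position: [0.5248, 0.0069, 0.1167]
eef_rot: [[-1.0, 0.0, -0.003], [0.0, 1.0, -0.001], [0.003, -0.001, -1.0]]
force: [-0.3, 0.2, -2.3]
opening: 0.0436
gripper_force: 19.7
t 30.55 [0.5248 0.0069 0.1167] toolx yaw 179.99 z [-0.0029 -0.0006 -1.    ] open 0.04357607105369764 gf 19.67493043901925 F [-0.259   0.1619 -2.27  ] j [-0.6015  0.1484  0.5841  1.9081 -0.0904  1.114   1.5883]
```

```bash
python3 -m crank '[[[-0.2,-6,0],0,0.3],[[-0.4,-12,0],0,0.3],[[-0.7,-18,0],0,0.3],[[-1,-23,0],0,0.3],[[-1,-26.6,0],0,0.3],[[-1,-26.6,0],0,0.3],[[-1,-26.6,2],0,0.3],[[-1,-26.6,2],0,0.3]]';  python3 -m crank '[[[0,0,0],0,0.3],[[0,0,2],0,0.3],[[0,0,4],0,0.3],[[0,0,4],0,0.3],[[0,0,4],0,0.3],[[0,0,4],0,0.3],[[0,0,4],0,0.3],[[0,0,4],0,0.3]]';python3 st.py; python3 - <<'E'
from h import *
c=snap("top"); save(c,"t9.png",(405,150,525,300),3.5)
d=snap("scene"); save(d,"s9.png",(225,80,375,200),4)
a=cv2.imread("pics/s9.png");b=cv2.resize(cv2.imread("pics/t9.png"),None,fx=480/525,fy=480/525)[:,:200];cv2.imwrite("pics/s9.png",np.hstack([a,b]))
E
```

```text
t: 31.55
position: [0.5345, -0.2562, 0.0951]
eef_rot: [[-1.0, -0.002, -0.005], [-0.002, 1.0, 0.003], [0.005, 0.003, -1.0]]
force: [0.8, 0.8, -2.4]
opening: 0.044
gripper_force: 19.7
t: 32.55
position: [0.5362, -0.2592, 0.0586]
eef_rot: [[-1.0, 0.0, 0.001], [0.0, 1.0, -0.0], [-0.001, -0.0, -1.0]]
force: [-1.1, 0.7, -2.2]
opening: 0.0441
gripper_force: 19.7
t 32.55 [ 0.5362 -0.2592  0.0586] toolx yaw 179.98 z [ 0.0007 -0.     -1.    ] open 0.04410690798000201 gf 19.67561289173716 F [-1.061   0.7437 -2.1905] j [-0.1742  0.4048  0.7051  1.795  -0.299   1.0503  2.2121]
```

View pics/s9.png

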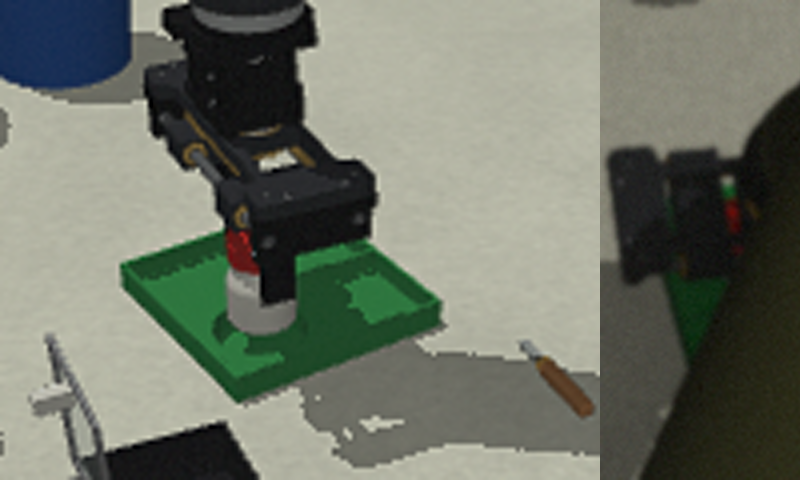

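The jar is over the socket (crop (262,320)); lower it, release, and go to the brush.

```bash
python3 -m crank '[[[0,0,1],0,0.3],[[0,0,2],0,0.3],[[0,0,2.55],0,0.3],[[0,0,2.55],0,0.3],[[0,0,2.55],0,0.3],[[0,0,2.55],0,0.3],[[0,0,2.55],0,0.3],[[0,0,2.55],0,0.3]]'; python3 -m crank '[[[0,0,0],0,0.7],[[0,0,0],0,0.7],[[0,0,0],0,0.7],[[0,0,-2],0,0.7],[[0,0,-6],0,0.5],[[0,0,-9],0,0.5],[[0,0,-9],0,0.5],[[0,0,-9],0,0.5]]'; python3 -m crank '[[[1.5,6,0],0,0.4],[[3.5,12,0],-3.5,0.4],[[5.5,18,0],-3.5,0.4],[[7,23,0],-3.5,0.4],[[9.4,28,0],-3.5,0.4],[[9.4,32.05,0],-3.5,0.4],[[9.4,32.05,4],-3.5,0.4],[[9.4,32.05,6],-3.5,0.4]]'; python3 -m crank '[[[0,0,0],0,0.4],[[0,0,0],0,0.4],[[0,0,0],0,0.4],[[0,0,0],0,0.4],[[0,0,0],0,0.4],[[0,0,0],0,0.4],[[0,0,0],0,0.4],[[0,0,0],0,0.4]]'; python3 st.py; python3 - <<'E'
from h import *
c=snap("top"); b=cv2.resize(c["pixels"][:,:,::-1][190:295,415:515],None,fx=4,fy=4,interpolation=2)
d=snap("scene"); a=cv2.resize(d["pixels"][:,:,::-1][190:295,320:420],None,fx=4,fy=4,interpolation=2)
cv2.imwrite("pics/t10.png",np.hstack([a,b]))
E
```

```text
t: 33.65
position: [0.5354, -0.2586, 0.0332]
eef_rot: [[-1.0, 0.0, -0.001], [0.0, 1.0, 0.002], [0.001, 0.002, -1.0]]
force: [-3.7, 2.0, 8.8]
opening: 0.0439
gripper_force: 20.3
t: 34.65
position: [0.5358, -0.2588, 0.1229]
eef_rot: [[-1.0, 0.0, 0.0], [0.0, 1.0, 0.0], [-0.0, 0.0, -1.0]]
force: [0.3, -0.6, -0.4]
opening: 0.0443
gripper_force: 0.0
t: 35.65
position: [0.4399, 0.0617, 0.0603]
eef_rot: [[-0.998, -0.063, -0.004], [-0.063, 0.998, -0.001], [0.004, -0.001, -1.0]]
force: [-0.5, -0.8, -0.8]
opening: 0.0349
gripper_force: 0.0
t: 36.65
position: [0.442, 0.0614, 0.0628]
eef_rot: [[-0.998, -0.061, 0.0], [-0.061, 0.998, 0.0], [-0.0, 0.0, -1.0]]
force: [-0.1, 0.2, -0.1]
opening: 0.0349
gripper_force: 0.0
t 36.65 [0.442  0.0614 0.0628] toolx yaw -176.52 z [ 0.  0. -1.] open 0.03489544880581696 gf 0.0 F [-0.0605  0.1616 -0.0535] j [-0.6987  0.0294  0.5116  2.136  -0.0174  0.98    1.454 ]
```

View pics/t10.png

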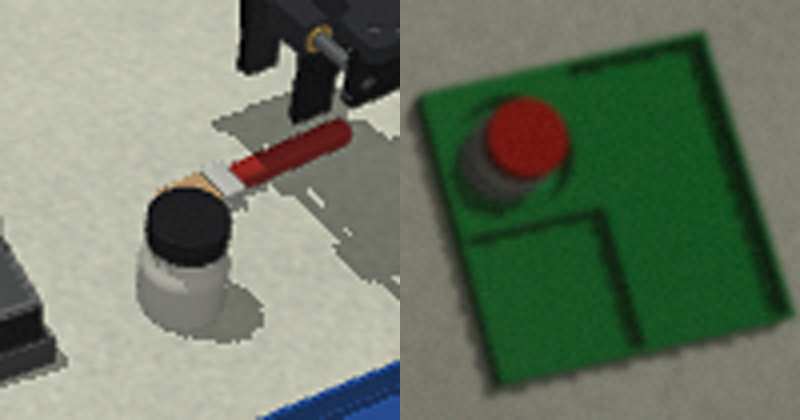

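The red-capped jar stands in the green socket (crop (528,140)). Grasp the brush.

```bash
python3 -m crank '[[[0,0,3],0,0.4],[[0,0,5],0,0.4],[[0,0,5.85],0,0.4],[[0,0,5.85],0,0.4],[[0,0,5.85],0,0.1],[[0,0,5.85],0,0.1],[[0,0,5.85],0,0.1],[[0,0,5.85],0,0.1]]' 20;  python3 -m crank '[[[0,0,0],0,0.05],[[0,0,0],0,0.05],[[0,0,0],0,0.05],[[0,0,-2],0,0.05],[[0,0,-5],0,0.05],[[0,0,-9],0,0.05],[[0,0,-11],0,0.05],[[0,0,-11],0,0.05]]'; python3 st.py
```

```text
t: 37.75
position: [0.4425, 0.0615, 0.0048]
eef_rot: [[-0.998, -0.061, 0.001], [-0.061, 0.998, 0.0], [-0.001, 0.0, -1.0]]
force: [-0.8, -0.5, 3.8]
opening: 0.0141
gripper_force: 20.0
t: 38.75
position: [0.443, 0.0619, 0.1153]
eef_rot: [[-0.998, -0.061, 0.003], [-0.061, 0.998, 0.002], [-0.003, 0.001, -1.0]]
force: [0.3, 0.9, -0.3]
opening: 0.0137
gripper_force: 20.0
t 38.75 [0.443  0.0619 0.1153] toolx yaw -176.50 z [ 0.0029  0.0016 -1.    ] open 0.013734441510569701 gf 19.98281568288803 F [ 0.2822  0.9496 -0.2908] j [-0.7147 -0.0485  0.5099  2.0835  0.0255  1.0974  1.4149]
```

```bash
python3 -m crank '[[[-0.4,-5,0],0,0.05],[[-0.8,-10,0],-2,0.05],[[-1.3,-15.5,0],-3.8,0.05],[[-1.7,-21,0],-3.8,0.05],[[-2.2,-26.5,0],-3.8,0.05],[[-2.6,-32,0],-3.8,0.05],[[-3,-37,0],-3.8,0.05],[[-3.3,-40.6,0],-3.8,0.05]]';  python3 -m crank '[[[0,0,0],0,0.05],[[0,0,2],0,0.05],[[0,0,5],0,0.05],[[0,0,8],0,0.05],[[0,0,9],0,0.05],[[0,0,9],0,0.05],[[0,0,9],0,0.05],[[0,0,9],0,0.05]]';python3 st.py; python3 - <<'E'
from h import *
d=snap("scene"); save(d,"s11.png",(225,80,375,200),4)
E
```

```text
t: 39.75
position: [0.4984, -0.344, 0.1121]
eef_rot: [[-0.992, -0.125, -0.003], [-0.125, 0.992, -0.001], [0.003, -0.0, -1.0]]
force: [0.1, 0.4, -0.1]
opening: 0.0137
gripper_force: 20.0
t: 40.75
position: [0.5004, -0.3422, 0.0254]
eef_rot: [[-0.992, -0.127, 0.002], [-0.127, 0.992, -0.001], [-0.002, -0.001, -1.0]]
force: [0.2, -0.2, -0.5]
opening: 0.0139
gripper_force: 20.0
t 40.75 [ 0.5004 -0.3422  0.0254] toolx yaw -172.71 z [ 0.0019 -0.0006 -1.    ] open 0.013872294633275814 gf 19.98282104730606 F [ 0.213  -0.2413 -0.504 ] j [-0.069   0.4993  0.7808  1.7935 -0.4086  1.0156  2.5687]
```

View pics/s11.png

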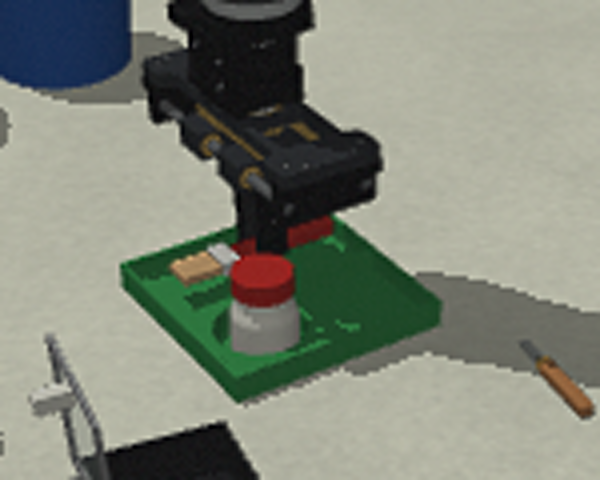

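The brush is over the trough. I'll lower it, release, rise and clear the view.

```bash
python3 -m crank '[[[0,0,1],0,0.05],[[0,0,1.65],0,0.05],[[0,0,1.65],0,0.05],[[0,0,1.65],0,0.3],[[0,0,1.65],0,0.3],[[0,0,1.65],0,0.3],[[0,0,-3],0,0.3],[[0,0,-9],0,0.3]]'; python3 -m crank '[[[0,4,-8],0,0.3],[[0,9,-9],0,0.3],[[0,14,-9],0,0.3],[[0,19,-9],0,0.3],[[0,24,-9],0,0.3],[[0,28,-9],0,0.3],[[0,32,-9],0,0.3],[[0,32,-9],0,0.3]]'; python3 st.py; python3 - <<'E'
from h import *
c=snap("top");d=snap("scene"); save(c,"t12.png",(130,120,530,330),2); save(d,"s12.png",(225,80,525,380),1.3)
a=cv2.imread("pics/t12.png")
b=cv2.resize(cv2.imread("pics/s12.png"),None,fx=.46,fy=.46)
o=np.zeros((600,800,3),np.uint8);o[:a.shape[0]]=a;o[420:420+b.shape[0],:b.shape[1]]=b;cv2.imwrite("pics/f.png",o)
E
```

```text
t: 41.8
position: [0.4986, -0.341, 0.1139]
eef_rot: [[-0.992, -0.127, -0.003], [-0.127, 0.992, 0.001], [0.003, 0.002, -1.0]]
force: [1.0, 0.6, -0.2]
opening: 0.0262
gripper_force: 0.0
t: 42.8
position: [0.4586, -0.0211, 0.2041]
eef_rot: [[-0.991, -0.133, -0.0], [-0.133, 0.991, 0.001], [0.0, 0.001, -1.0]]
force: [-0.7, -1.2, -0.3]
opening: 0.0261
gripper_force: 0.0
t 42.80 [ 0.4586 -0.0211  0.2041] toolx yaw -172.37 z [-0.0002  0.0011 -1.    ] open 0.026090119872337173 gf 0.0 F [-0.6812 -1.2197 -0.312 ] j [-0.6836 -0.1213  0.632   1.9466  0.0732  1.2939  1.6287]
```

View pics/f.png

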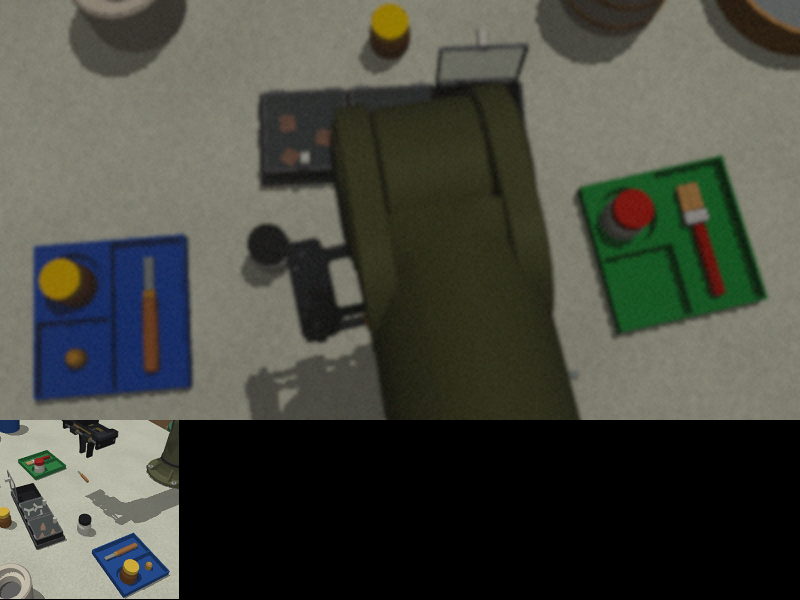

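Both trays are complete: the brush lies straight in the green trough (705,240) and everything in the blue tray is in place. The natch lid is open, the other two are shut, and the robot is clear, so I'm handing in.

```bash
python3 -m crank '[[[0,0,0],0,0.3],[[0,0,0],0,0.3],[[0,0,0],0,0.3],[[0,0,0],0,0.3],[[0,0,0],0,0.3],[[0,0,0],0,0.3],[[0,0,0],0,0.3],[[0,0,0],0,0.3]]' >/dev/null; python3 -c "
from station import robot
print(robot.close_job())"
```

```text
the job is handed in; nothing more can be done
None
```

Both trays were made up in the order asked and handed in at about 44 s; the final pictures show all five items in place, with only the natch box open, but the hand-in call returned no verdict.

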